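# Build a two-spacer bottle riser, pressing each spacer flat

## Task

Build up the bottle riser on the dark base plate in the drip tray: lay the long rectangular spacer flat between the base's upright pins, in the middle and in line with the base, let go, then press down on its middle with closed fingers (a firm push of about 10 N for half a second) to make sure it lies flat. Only then lay the short rectangular spacer centred and in line on top of it, let go, press it down in the same way, and move clear. Leave the round spacer where it lies, and swing in clear of the tall push handle at the right end of the table.

Things in the scene. Friction and masses are not known exactly. Their poses are not given: they have to be found in the camera images.
- riser_base: Fixed rigid dark steel plate in the grey drip tray (tray floor z = 2 mm), 134 x 64 x 12 mm (own x, y, z). Origin: centre of its underside; flat top 12 mm above it; x along its length, z up. Four upright pins, 8 mm thick, 9 mm high, stand on its top at x = +-61, y = +-18 mm; the 114 mm between the end pairs is free, the long sides are open for the fingers.
- long_spacer: Loose aluminium plate, rectangular, 90 x 48 x 12 mm (x, y, z), 0.14 kg, with two 9 mm holes through it near its ends (x = +-34 mm); starts flat on the yellow table. Origin: centre of its underside; x along its length, z up. Grip it across its 48 mm width. The table's fixed push handle, a tube hoop up to z = 0.39 m, stands to the right of it at y = -0.38 to -0.33, x = 0.42 to 0.86 m.
- short_spacer: Loose aluminium plate like the long one but shorter, 60 x 48 x 12 mm (x, y, z), 0.09 kg, two 9 mm holes at x = +-20 mm; starts flat on the yellow table. Origin: centre of its underside; x along its length, z up. Grip it across its 48 mm width. The same either way round.
- round_spacer: Loose aluminium ring, 58 mm across, 12 mm high, 18 mm hole; lies on the yellow table and is not needed. Origin: centre of its underside.
Mind the look-alikes: they are no part of the job. Leave any orange look-alike of the long_spacer alone.

How it is judged:
By the outcome, as a careful person would: the job done as asked, in the order asked, and still so for the second after the job is handed in, with the robot touching nothing.
It also fails if it takes over 67 s, if anything falls off the work surface, if the arm or the gripper's body presses on something with over 40 N, if the wrist force passes 120 N, or if a joint passes its speed limit or range.

## Robot

A 7-joint arm with a two-finger parallel gripper is mounted at the origin on a cart in front of the work surface, level with it; the furniture and walls round the work are solid. World frame = base frame: x ahead of the robot, y to its left, z up, the work surface at z = 0. Lengths are in mm, angles in degrees, forces in N, time in s.
With the tool pointing down it reaches from about 400 to 875 mm from the base axis. Payload 19.3 kg.
Tool frame: the origin (TCP) lies midway between the tips of the shut fingers; the grasp point (between the pads) lies behind it (bot.grasp_offset is the x of the grasp point in the tool frame, in mm); x points along the fingers, y is the direction in which the jaws open and shut, and the axes are right-handed (so a half turn about x gives the same grasp; the last joint's range is limited). The gripper opens to 85 mm and grips with 20 to 120 N. Pads are 22 mm wide; open, the fingers measure 114 mm over their backs; the gripper's body (76 mm by 85 mm) begins 54 mm behind the grasp point. The pads swing forward as they close: fully open they stand 13 mm farther back than shut.
Start: joints at [-78.736, 29.874, -2.08, 91.645, 1.215, 58.505, -6.463], TCP at [164.798, 602.873, 231.291] pointing down, gripper open.
Joint ranges: [-166.77, 166.77], [-17.47, 122.26], [-85.68, 81.53], [9.62, 139.38], [-72.42, 252.41], [9.2, 110.78], [-144.41, 144.41]. Speed limits (degrees/s): [108.29, 108.29, 136.94, 136.94, 172.46, 172.46, 172.46].

## Interface

Orientations are given as a 3x3 rotation matrix whose columns are the frame's x, y, z axes.
In Python, from station import status, viewer, hand_in, look_for, masks_of, place_of, bot gives the robot as it stands.
- The arm moves only by the tool arm_command, never from a script. Its argument "steps" is one flat list of numbers, 6 for each row, row after row: the shift along the world's x, y, z in mm, then the turn, a rotation vector about the world's x, y, z in degrees. In form: [dx, dy, dz, rx, ry, rz, dx, dy, dz, rx, ry, rz, ...]. A call has 1 to 5 rows; each row shifts and turns the commanded pose from where the row before left it; what a row does not reach is not made up. A row lasts 1/10 s, in which the tool goes at most 50 mm and 8.59 degrees, less where a joint would pass 70% of its speed; a pose out of reach is approached as far as the arm can. A call is refused whole if a number of a shift passes 50 or a number of a turn 8.59, either way. A call with a gripper value outside its range is refused whole. "jaw" is the opening, from 0 (shut) to 1 (fully open), set as the call begins (left out, the last holds). The fingers move at their own pace and stop on an object; the grip force is fixed at half the most. Time passes only in rows, so rows that do not move let the fingers close. It gives the time, the measured TCP pose, the force and the opening at its end, in the units of the state.
- status.read_state(): the state, without advancing time (a new reading comes with each control period).
- viewer.capture(name): name is "side" or "top"; returns (picture, depth): 480x640x3 uint8, red, green, blue; 480x640 float32, mm along the optical axis (not along the pixel's ray), 0 where there is no reading.
- viewer.camera_params(name): a dict with "camera_matrix" (3x3 intrinsics, pixels), "k1" (the pictures are not rectified: a ray, as slopes to the right and down, at radius r is drawn at 1 + k1 r^2 times it, then the intrinsics apply), "extrinsics" (4x4, takes a point from world to camera coordinates). Camera axes: x right, y down, z forward; pixel columns grow to the right and rows downward; lengths in mm; the calibration is good to about 2 mm. A picture is of the moment at which its call begins. camera_params takes no time and is no camera call.
- hand_in(): hands the job in, once; it reports no verdict.
Trained networks look in the newest picture that a camera, given by its name, has taken for a name from the list of things; names that differ only in an ending like _2 or _b are one class to them, and where a whole thing is asked for, a point or a joint stands for the part that bears it (a point fixed in the world has none). Each returns a list of dicts, best first, with "score" (0 to 1); they miss things now and then, are a little off and sometimes report something else, mostly with a low value. They report only what shows in the picture. A call takes as long as a camera call. They do not tell look-alikes from the thing itself.
- look_for(name, camera): "extent" ([centre column, centre row, width, height] in pixels, round what is visible of it).
- masks_of(name, camera): "region" (480x640 bool, what is visible of it) and "extent" ([centre column, centre row, width, height] in pixels, round what is visible of it).
- place_of(name, camera): "uv" ([column, row] in pixels: a listed point, or the origin of a listed thing).
The state is a dict: "clock": time; "joint_positions": joint angles; "joint_velocities": joint speeds; "effort": joint torques, N m; "ee_pos": TCP position; "tool_rot": TCP orientation; "wrist_force": force on the tool from outside, world axes, zero at the start; "torque": the same for the moment, N m; "width": finger opening in mm.
Only numpy, scipy, OpenCV 4.12 (cv2) and the standard library are available. Lean on these libraries where they do the work, as an engineer would, in place of code of your own. Each camera call takes 0.05 s, during which the arm holds its last target. There are 200 camera calls.

## Working session

There is one attempt and no reset: what is moved stays moved. The work goes in short steps, Python scripts to look and compute and a tool call to move; the robot and the scene stay as the last step left them, time stands still between calls to the robot, and variables do not carry over. Pictures are saved under pics/ and viewed, about 8 in all and at most 12, crops included, and the job is handed in when it is done.

Besides the shell and the picture viewer there is one more tool, called after "Emit:" as a command line: name --argument value ..., lists and objects as JSON in quotes. arm_command: Moves the arm, as the interface text tells. Its arguments: {"type":"object","properties":{"steps":{"type":"array","items":{"type":"number"}},"jaw":{"type":"number"}},"required":["steps"]}

```bash
mkdir -p pics
cat > h.py <<'E'
import numpy as np, cv2
from station import status, viewer, hand_in, look_for, masks_of, place_of, bot
def cam(n):
    p=viewer.camera_params(n); return np.array(p["camera_matrix"]),p["k1"],np.array(p["extrinsics"])
def undist(n,uv):
    K,k1,E=cam(n); uv=np.atleast_2d(np.asarray(uv,float)).reshape(-1,1,2)
    return cv2.undistortPoints(uv,K,np.array([k1,0,0,0.]))[:,0]
def on_plane(n,uv,z):
    K,k1,E=cam(n); R,t=E[:3,:3],E[:3,3]; s=undist(n,uv)
    d=np.c_[s,np.ones(len(s))]@R; o=-R.T@t
    return o+d*((z-o[2])/d[:,2])[:,None]
def from_depth(n,uv,dep):
    K,k1,E=cam(n); s=undist(n,uv); uv=np.atleast_2d(uv).astype(int)
    z=dep[uv[:,1],uv[:,0]]; return (np.c_[s,np.ones(len(s))]*z[:,None]-E[:3,3])@E[:3,:3]
def save(img,f): cv2.imwrite(f,img[...,::-1])
def rect(n,region,z):
    c=max(cv2.findContours(region.astype(np.uint8),0,1)[0],key=cv2.contourArea)[:,0]
    p=on_plane(n,c,z)[:,:2].astype(np.float32); (cx,cy),(w,h),a=cv2.minAreaRect(p)
    if w<h: w,h,a=h,w,a+90
    return np.round([cx,cy,w,h,(a+90)%180-90],1)
E
cat > a.py <<'E'
from h import *
print(bot.grasp_offset, [x for x in dir(bot) if x[0]!='_'])
s=status.read_state(); print(s["clock"],s["ee_pos"],s["tool_rot"],s["width"],s["wrist_force"])
for n in ("side","top"):
    im,d=viewer.capture(n); save(im,f"pics/{n}0.png")
    K,k1,E=cam(n); print(n,"cam at",-E[:3,:3].T@E[:3,3], "fwd",E[2,:3],"f",K[0,0],k1)
    for t,z in (("riser_base",14),("long_spacer",12),("short_spacer",12),("round_spacer",12)):
        for m in masks_of(t,n)[:4]: print(n,t,round(m["score"],2),np.round(m["extent"]),m["region"].sum(),rect(n,m["region"],z))
E
python3 a.py
```

```text
-18.700000000000003 ['PlanningError', 'grasp_offset']
0.0 [164.76381988 602.54690847 230.70202423] [[-2.17393697e-04  2.63714559e-01  9.64600738e-01]
 [-1.14000325e-03  9.64600069e-01 -2.63714633e-01]
 [-9.99999327e-01 -1.15697787e-03  9.09374786e-05]] 85.17798664753985 [-0.44490635  0.19637352 -0.30016231]
side cam at [ 372.78290088 -637.00780905  650.52947019] fwd [ 0.22288122  0.7532864  -0.61877586] f 495.39727851800023 -0.05337074923026769
side riser_base 0.9 [244. 185.  35.  40.] 826 [473.7 387.4 154.7  64.9 -88.2]
side long_spacer 0.67 [475. 354.  58.  56.] 1610 [ 748.5 -222.3   97.    56.5  -77.8]
side long_spacer 0.64 [289. 292.  36.  45.] 963 [ 4.947e+02  1.000e-01  9.830e+01  5.230e+01 -6.990e+01]
side short_spacer 0.92 [251. 249.  25.  22.] 576 [445.6 147.9  76.   51.3  72.5]
side round_spacer 0.73 [281. 356.  33.  32.] 855 [ 445.5 -141.7   61.2   54.4   76.2]
top cam at [ 512.29944274  102.43301527 1120.31780505] fwd [ 0.08891097 -0.02008543 -0.99583704] f 449.69305454950734 -0.0529953506353071
top riser_base 0.83 [198. 292.  58.  30.] 1488 [473.3 398.9 137.3  66.  -87.7]
top long_spacer 0.91 [447. 179.  38.  26.] 681 [ 753.2 -214.8   93.2   49.4  -77.7]
top long_spacer 0.62 [357. 278.  38.  30.] 662 [496.7   8.   91.1  47.2 -71.7]
top short_spacer 0.69 [295. 300.  28.  25.] 482 [446.6 157.8  61.2  48.7  72.7]
top round_spacer 0.85 [414. 301.  28.  27.] 422 [ 446.6 -133.8   57.    56.3   89.3]
```

View pics/top0.png

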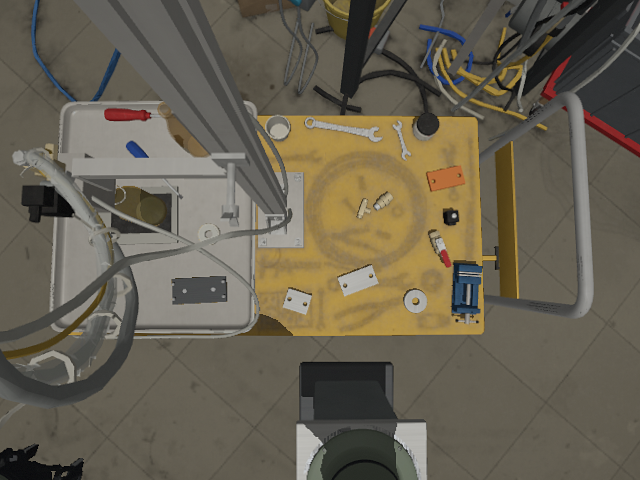

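View pics/side0.png

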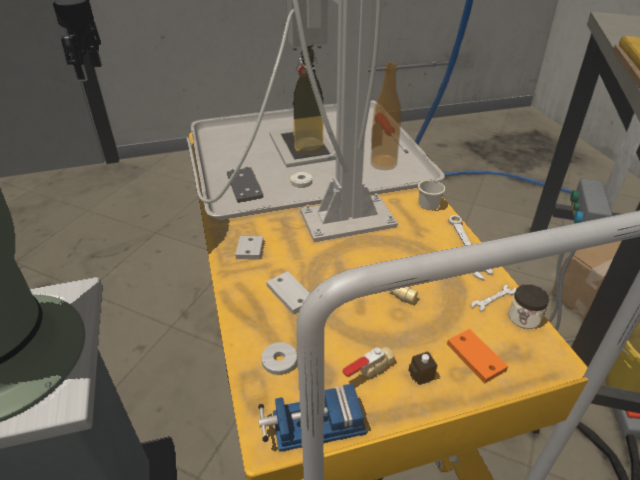

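Top: base about (200,290) in the tray, long spacer (357,278), short (297,300), ring (414,301), and the orange look-alike (447,178). There is a column at (280,210) with cables over the tray, so I'll check obstacle heights and refine the part poses.

```bash
cat > b.py <<'E'
from h import *
P=[]
for n in ("top","side"):
    im,d=viewer.capture(n); v,u=np.nonzero(d>0); p=from_depth(n,np.c_[u,v],d); P.append(p)
    print(n,"table z med",np.median(p[(abs(p[:,0]-480)<60)&(abs(p[:,1]-70)<40)][:,2]))
    H=np.full((12,23),-1)
    for x,y,z in p[(p[:,0]>250)&(p[:,0]<850)&(p[:,1]>-350)&(p[:,1]<800)&(p[:,2]>25)&(p[:,2]<950)]:
        i,j=int((x-250)//50),int((800-y)//50); H[i,j]=max(H[i,j],z)
    print("cols y from",[800-50*j for j in range(23)])
    for i in range(11,-1,-1): print(250+50*i,"".join("%5d"%h if h>=0 else "    ." for h in H[i]))
im,_=viewer.capture("top")
a=cv2.resize(im[240:330,150:450],None,fx=2.6,fy=2.6,interpolation=cv2.INTER_CUBIC); save(a,"pics/c1.png")
print("rims", [on_plane("top",[[u,v]],3)[0] for u,v in ((60,292),(250,292))])
E
python3 b.py
```

```text
top table z med 0.455373793197089
cols y from [800, 750, 700, 650, 600, 550, 500, 450, 400, 350, 300, 250, 200, 150, 100, 50, 0, -50, -100, -150, -200, -250, -300]
800    30    .    .    .   38   35    .  270  268    .    .   53   48    .    .    .    .    .    .    .    .    .  376
750     .    .    .    .   34   32    .    .    .    .    .    .   27    .    .    .    .    .    .    .    .    .  379
700     .    .    .    .    .  475  472    .    .    .    .    .  600    .    .    .    .   29    .    .    .    .  379
650     .    .    .    .    .  541  580  583  467  467  467  908  907    .    .    .   29   30    .    .   48    .  379
600    29   28    .    .    .  526  583  599  600    .   29  909  908    .    .    .    .    .    .   32   49    .  379
550    29   28    .    .    .  494  524  596  629  606  512  635  613    .    .    .    .    .    .   43   42    .  380
500    29   25    .    .    .    .    .    .  620  691  566  229    .    .    .    .    .    .    .   41   47   46  381
450    29   25    .    .    .    .   25    .  620  825  912  229    .    .    .    .    .    .  
[... 1518 characters left out ...]
 .    .    .    .    .    .    .    .    .    .  237  236    .    .    .    .    .    .    .    .   44   43  375
400     .   25    .    .    .    .    .    .    .    .   77  156    .    .    .    .    .    .    .    .   42   43  359
350     .    .    .   26   31   31   31   32   34   44   72   76    .    .    .    .    .    .    .    .   35   38    .
300     .    .    .    .    .    .    .    .    .    .    .    .    .    .    .    .    .    .    .    .    .    .    .
250     .    .    .    .    .    .    .    .    .    .    .    .    .    .    .    .    .    .    .    .    .    .    .
rims [array([465.84209581, 748.18426615,   3.        ]), array([467.70688119, 273.59746914,   3.        ])]
```

View pics/c1.png

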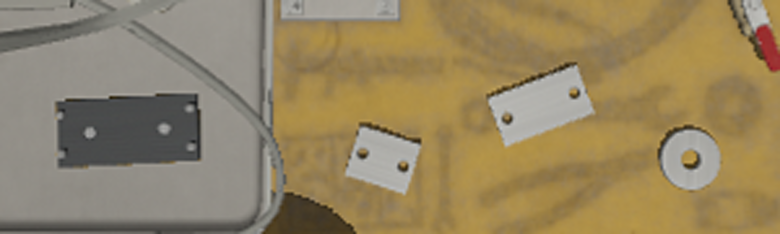

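```bash
cat > c.py <<'E'
from h import *
px=lambda l: np.array(l,float)/2.6+[150,240]
def pr(t,l,z):
    p=on_plane("top",px(l),z); d=p[1]-p[0]; print(t,p[:,:2].round(1).tolist(),"c",p.mean(0)[:2].round(1),"ang",np.degrees(np.arctan2(d[1],d[0])).round(1),"len",np.linalg.norm(d).round(1))
pr("long",[(507,118),(574,93)],12); pr("short",[(363,153),(403,166)],12)
pr("base holes",[(90,132.5),(164.5,128.5)],14)
pr("pins",[(61,116),(62,154),(190,145),(190,108)],23)
pr("pinL mid",[(61.5,135),(190,126.5)],23)
im,d=viewer.capture("side"); v,u=np.nonzero(d>0); p=from_depth("side",np.c_[u,v],d)
q=p[(p[:,0]>330)&(p[:,0]<590)&(p[:,1]>150)&(p[:,1]<480)&(p[:,2]>45)&(p[:,2]<600)]
for z in range(40,480,25):
    s=q[abs(q[:,2]-z)<12]
    if len(s): print(z,len(s),s[:,:2].min(0).round(),s[:,:2].max(0).round(),np.median(s[:,:2],0).round())
for n in("top","side"):
    d=viewer.capture(n)[1]
    for t in ("long_spacer","short_spacer","riser_base"):
        for m in masks_of(t,n)[:3]:
            e=cv2.erode(m["region"].astype(np.uint8),np.ones((3,3))); v,u=np.nonzero(e); p=from_depth(n,np.c_[u,v],d); print(n,t,np.median(p,0).round(1), p.mean(0).round(1))
E
python3 c.py
```

```text
long [[484.1, 39.8], [507.5, -23.8]] c [495.8   8. ] ang -69.8 len 67.8
short [[451.5, 175.3], [439.3, 137.7]] c [445.4 156.5] ang -107.9 len 39.5
base holes [[470.4, 431.9], [474.3, 361.7]] c [472.3 396.8] ang -86.8 len 70.2
pins [[485.9, 456.7], [450.7, 454.9], [459.4, 335.6], [493.6, 336.2]] c [472.4 395.8] ang -177.0 len 35.3
pinL mid [[468.3, 455.8], [476.5, 335.9]] c [472.4 395.8] ang -86.1 len 120.2
40 15 [371. 272.] [382. 296.] [377. 286.]
65 41 [381. 246.] [404. 280.] [392. 257.]
90 41 [400. 237.] [420. 248.] [411. 241.]
115 47 [417. 230.] [439. 242.] [427. 234.]
140 49 [433. 226.] [453. 238.] [443. 231.]
165 50 [448. 226.] [468. 236.] [458. 230.]
190 59 [463. 228.] [482. 238.] [473. 233.]
215 60 [479. 235.] [500. 248.] [489. 240.]
240 59 [494. 241.] [513. 261.] [504. 252.]
265 63 [510. 257.] [530. 275.] [519. 266.]
290 68 [522. 271.] [545. 292.] [533. 281.]
315 69 [539. 180.] [590. 318.] [549. 299.]
340 124 [555. 178.] [590. 349.] [573. 317.]
365 125 [574. 184.] [590. 389.] [584. 194.]
390 83 [575. 190.] [586. 204.] [580. 197.]
415 91 [572. 198.] [583. 212.] [577. 204.]
440 94 [568. 204.] [580. 218.] [574. 211.]
465 15 [567. 211.] [577. 220.] [572. 215.]
top long_spacer [ 753.2 -211.    12.4] [ 752.4 -211.1   16.1]
top long_spacer [497.2   8.1  12.5] [497.3   9.   12.6]
top short_spacer [446.3 157.1  12.6] [446.9 156.5  17.4]
top riser_base [472.9 396.   14.9] [473.3 396.   16.7]
side long_spacer [ 749.6 -225.7   11.8] [ 749.4 -225.    12.2]
side short_spacer [446.2 146.4  10.8] [446.2 148.   10.3]
side riser_base [475.4 374.8  13.1] [474.5 376.3  14.8]
side riser_base [ 444.3 -141.6   11.4] [ 444.7 -141.8   12.1]
```

Emit:
arm_command --steps '[20,-44,8,0,0,-8,20,-44,8,0,0,-8,20,-44,8,0,0,-8,20,-44,8,0,0,-8,20,-44,8,0,0,-8]' --jaw 1

```text
clock: 1.6
ee_pos: [265.3, 381.0, 271.7]
tool_rot: [[-0.0, 0.825, 0.565], [0.001, 0.565, -0.825], [-1.0, 0.0, -0.0]]
wrist_force: [0.9, 1.3, -0.1]
width: 85.2
```

Emit:
arm_command --steps '[20,-44,0,0,0,-5,20,-44,0,0,0,-5,26,-42,0,0,0,-5,28,-40,0,0,0,0,28,-40,0,0,0,0]'

```text
clock: 2.1
ee_pos: [387.5, 171.2, 271.7]
tool_rot: [[0.001, 0.941, 0.338], [0.001, 0.338, -0.941], [-1.0, 0.001, -0.001]]
wrist_force: [2.0, 1.8, -0.6]
width: 85.4
```

Emit:
arm_command --steps '[28,-40,-10,0,0,0,28,-40,-10,0,0,0,28,-40,-10,0,0,0,20,-30,-30,0,0,0,4,-10,-40,0,0,0]'

```text
clock: 2.6
ee_pos: [497.4, 9.5, 171.3]
tool_rot: [[0.004, 0.943, 0.334], [-0.001, 0.334, -0.943], [-1.0, 0.004, 0.002]]
wrist_force: [0.7, 2.1, -0.1]
width: 85.6
```

Emit:
arm_command --steps '[-1,-1,-45,0,0,0,0,0,-45,0,0,0,0,0,-40,0,0,0,0,0,-25,0,0,0,0,0,-12,0,0,0]'

```text
clock: 3.1
ee_pos: [492.9, 11.7, 2.3]
tool_rot: [[-0.003, 0.941, 0.337], [-0.0, 0.337, -0.941], [-1.0, -0.003, -0.001]]
wrist_force: [-0.4, -0.3, 0.3]
width: 85.8
```

Emit:
arm_command --steps '[0,0,-2,0,0,0,0,0,0,0,0,0]'

```text
clock: 3.3
ee_pos: [494.3, 11.8, 3.1]
tool_rot: [[0.001, 0.941, 0.337], [0.0, 0.337, -0.941], [-1.0, 0.001, 0.0]]
wrist_force: [0.0, -0.1, 0.8]
width: 85.4
```

Emit:
arm_command --steps '[2,-4,-2,0,0,0,0,0,0,0,0,0,0,0,0,0,0,0]'

```text
clock: 3.6
ee_pos: [496.3, 7.8, 1.0]
tool_rot: [[0.001, 0.941, 0.337], [0.0, 0.337, -0.941], [-1.0, 0.001, 0.0]]
wrist_force: [-0.3, -0.3, -0.6]
width: 85.5
```

```bash
cat > d.py <<'E'
from h import *
s=status.read_state(); print(s["ee_pos"],s["width"])
im,d=viewer.capture("side"); im2,_=viewer.capture("top")
a=cv2.resize(im[200:400,180:400],None,fx=2.5,fy=2.5); b=cv2.resize(im2[220:340,290:400],(458,500))
save(np.hstack([a[:,:340+0],b]) if 0 else a,"pics/d1.png")
E
python3 d.py
```

```text
[496.29478852   7.84177544   0.96340542] 85.50021061226118
```

View pics/d1.png

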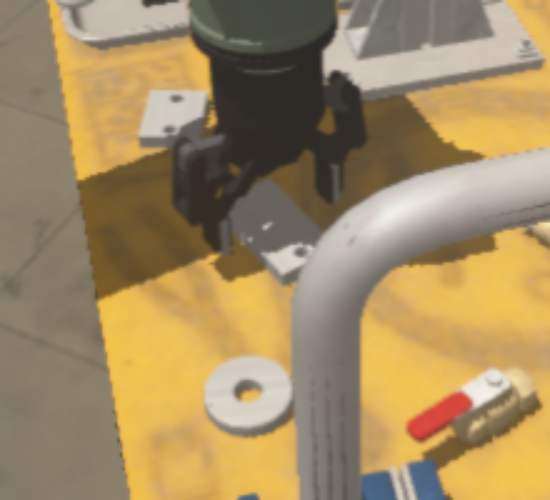

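The fingers straddle the long spacer across its width, at about (215,235) and (330,190) in the crop. Closing.

Emit:
arm_command --steps '[0,0,0,0,0,0,0,0,0,0,0,0,0,0,0,0,0,0,0,0,0,0,0,0,0,0,0,0,0,0]' --jaw 0

```text
clock: 4.2
ee_pos: [495.8, 7.9, 0.7]
tool_rot: [[0.0, 0.941, 0.337], [0.0, 0.337, -0.941], [-1.0, 0.0, -0.0]]
wrist_force: [-3.4, -0.1, 12.2]
width: 46.4
```

Emit:
arm_command --steps '[0,0,0,0,0,0,0,0,0,0,0,0,0,0,0,0,0,0,0,0,5,0,0,0,0,0,10,0,0,0]'

```text
clock: 4.7
ee_pos: [495.4, 7.8, 15.3]
tool_rot: [[-0.001, 0.941, 0.337], [-0.0, 0.337, -0.941], [-1.0, -0.001, -0.0]]
wrist_force: [-0.6, -0.0, -1.3]
width: 46.0
```

Emit:
arm_command --steps '[0,0,45,0,0,0,-25,32,25,0,0,-3,-25,32,25,0,0,-3,-25,32,25,0,0,-3,-25,32,25,0,0,-3]'

```text
clock: 5.2
ee_pos: [400.9, 129.7, 155.9]
tool_rot: [[0.0, 0.989, 0.145], [0.0, 0.145, -0.989], [-1.0, 0.0, -0.0]]
wrist_force: [1.0, 0.4, -2.0]
width: 45.9
```

Emit:
arm_command --steps '[-25,32,25,0,0,-2,-25,32,25,0,0,-2,-5,45,0,0,0,-0.7,0,45,0,0,0,0,30,38,0,0,0,0]'

```text
clock: 5.7
ee_pos: [381.1, 316.0, 199.0]
tool_rot: [[-0.001, 0.997, 0.079], [0.001, 0.079, -0.997], [-1.0, -0.001, -0.001]]
wrist_force: [0.6, 0.8, -0.8]
width: 46.3
```

Emit:
arm_command --steps '[32,28,-20,0,0,-1.5,32,28,-20,0,0,0,20,18,-35,0,0,0,6,6,-45,0,0,0,0,0,-18,0,0,0]'

```text
clock: 6.2
ee_pos: [473.5, 392.4, 56.7]
tool_rot: [[-0.002, 0.999, 0.049], [-0.003, 0.049, -0.999], [-1.0, -0.002, 0.003]]
wrist_force: [-1.7, -1.6, -1.5]
width: 45.9
```

Emit:
arm_command --steps '[0,0,0,0,0,0,0,0,0,0,0,0]'

```text
clock: 6.4
ee_pos: [474.5, 392.8, 61.3]
tool_rot: [[0.001, 0.999, 0.049], [-0.0, 0.049, -0.999], [-1.0, 0.001, 0.0]]
wrist_force: [0.1, 0.7, 0.7]
width: 46.1
```

```bash
cat > e.py <<'E'
from h import *
import sys
s=status.read_state(); print(s["ee_pos"],s["width"],np.degrees(np.arctan2(s["tool_rot"][1][1],s["tool_rot"][0][1])))
im,d=viewer.capture("side"); im2,_=viewer.capture("top")
a=cv2.resize(im[130:250,190:310],(400,400),interpolation=cv2.INTER_CUBIC); b=cv2.resize(im2[240:340,150:250],(400,400),interpolation=cv2.INTER_CUBIC)
save(np.hstack([a,b]),sys.argv[1])
E
python3 e.py pics/e1.png
```

```text
[474.46195785 392.78488127  61.30574904] 46.08708777135408 2.782616807486933
```

View pics/e1.png

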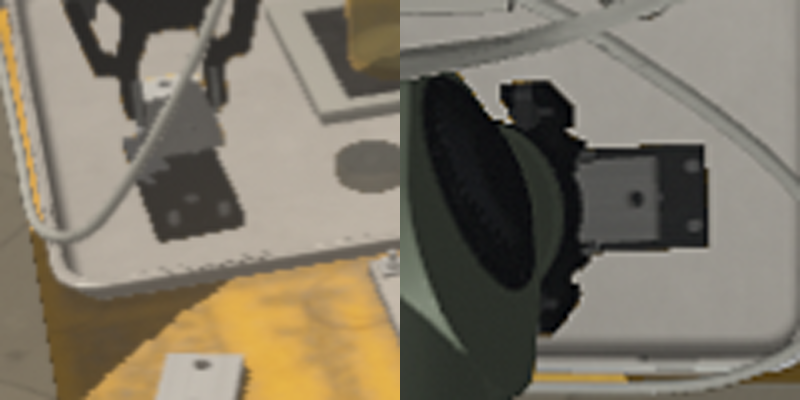

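```bash
python3 -c "
from h import *
g=lambda u,v:[150+(u-400)/4-.4,240+v/4-.4]
print(on_plane('top',[g(636,198),g(658,155),g(658,240)],73).round(1), on_plane('top',[g(692,165),g(693,225)],23).round(1), on_plane('top',[g(706,145),g(708,246)],14).round(1))"
```

```text
[[477.  358.7  73. ]
 [501.8 346.5  73. ]
 [452.9 345.6  73. ]] [[495.3 337.3  23. ]
 [459.2 336.1  23. ]] [[507.4 330.9  14. ]
 [446.  328.7  14. ]]
```

Emit:
arm_command --steps '[-1.5,3.7,-5,0,0,0,0,0,-15,0,0,0,0,0,-15,0,0,0,0,0,-8,0,0,0,0,0,0,0,0,0]'

```text
clock: 7.0
ee_pos: [472.3, 396.0, 15.6]
tool_rot: [[-0.001, 0.999, 0.049], [-0.002, 0.049, -0.999], [-1.0, -0.001, 0.002]]
wrist_force: [-0.4, 0.0, -1.6]
width: 46.1
```

Emit:
arm_command --steps '[0,0,-1,0,0,0,0,0,0,0,0,0,0,0,0,0,0,0]'

```text
clock: 7.3
ee_pos: [472.8, 396.5, 16.1]
tool_rot: [[0.001, 0.999, 0.049], [-0.001, 0.049, -0.999], [-1.0, 0.001, 0.001]]
wrist_force: [0.7, 0.2, -2.1]
width: 46.3
```

Emit:
arm_command --steps '[0,0,-1,0,0,0,0,0,0,0,0,0,0,0,0,0,0,0]'

```text
clock: 7.6
ee_pos: [472.7, 396.6, 15.2]
tool_rot: [[0.001, 0.999, 0.049], [-0.0, 0.049, -0.999], [-1.0, 0.001, 0.0]]
wrist_force: [-0.7, 0.5, -2.0]
width: 46.3
```

Emit:
arm_command --steps '[0,0,-0.7,0,0,0,0,0,0,0,0,0,0,0,0,0,0,0]'

```text
clock: 7.9
ee_pos: [472.8, 396.6, 14.8]
tool_rot: [[0.001, 0.999, 0.049], [-0.0, 0.049, -0.999], [-1.0, 0.001, 0.0]]
wrist_force: [-0.8, -1.4, 5.3]
width: 45.8
```

Emit:
arm_command --steps '[0,0,0,0,0,0,0,0,0,0,0,0,0,0,0,0,0,0,0,0,0,0,0,0,0,0,0,0,0,0]' --jaw 1

```text
clock: 8.4
ee_pos: [472.8, 396.5, 14.4]
tool_rot: [[0.001, 0.999, 0.049], [-0.001, 0.049, -0.999], [-1.0, 0.001, 0.001]]
wrist_force: [-0.2, -0.5, -0.1]
width: 85.5
```

Emit:
arm_command --steps '[0,0,15,0,0,0,0,0,30,0,0,0,-40,-25,15,0,0,0,-40,-25,10,0,0,0,-30,-20,0,0,0,0]'

```text
clock: 8.9
ee_pos: [361.1, 325.6, 86.3]
tool_rot: [[0.001, 0.999, 0.049], [0.001, 0.049, -0.999], [-1.0, 0.001, -0.001]]
wrist_force: [0.9, 1.0, -0.8]
width: 86.0
```

```bash
python3 e.py pics/e2.png
```

```text
[361.11398178 325.61932196  86.34452295] 85.96528496425441 2.7907823505716385
```

View pics/e2.png

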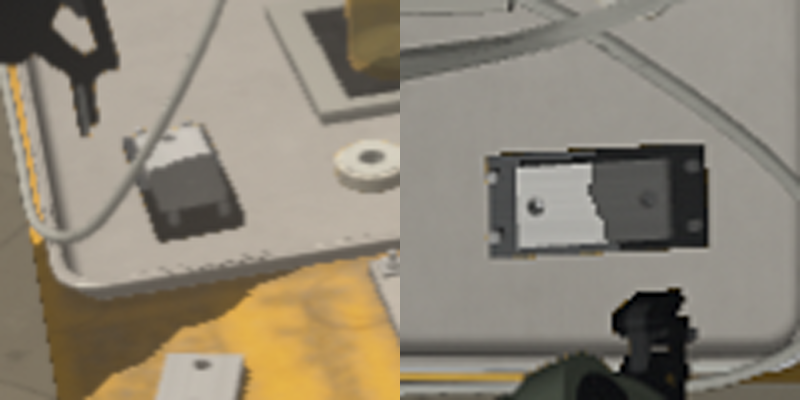

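```bash
python3 -c "
from h import *
g=lambda l:[[150+(u-400)/4-.4,240+v/4-.4] for u,v in l]
for t,l,z in (('holes',[(537,207),(648,199)],26),('plate',[(516,168),(516,249),(670,243),(668,158)],26),('base',[(487,157),(490,258),(708,246),(705,145)],14),('pins',[(493,178),(495,237),(694,227),(692,166)],23)):
    p=on_plane('top',g(l),z)[:,:2]; a=(p[0]+p[1])/2-(p[2]+p[3])/2 if len(p)==4 else p[0]-p[1]
    print(t,p.mean(0).round(1),np.degrees(np.arctan2(a[1],a[0])).round(1),np.linalg.norm(a).round(1))"
```

```text
holes [472.4 396.5] 94.2 67.3
plate [471.5 396.6] 93.1 92.7
base [472.9 396.8] 93.3 133.6
pins [472.9 396.8] 93.3 121.0
```

Emit:
arm_command --steps '[37,24,0,0,0,0,37,24,-10,0,0,0,37,23,-10,0,0,0,0,0,-15,0,0,0,0,0,-15,0,0,0]' --jaw 0

```text
clock: 9.5
ee_pos: [474.5, 397.6, 34.2]
tool_rot: [[0.001, 0.999, 0.048], [-0.0, 0.048, -0.999], [-1.0, 0.001, 0.0]]
wrist_force: [0.3, -0.0, -0.5]
width: 12.4
```

Emit:
arm_command --steps '[0,0,-5,0,0,0,0,0,0,0,0,0,0,0,0,0,0,0]'

```text
clock: 9.8
ee_pos: [473.6, 397.6, 30.2]
tool_rot: [[0.001, 0.999, 0.049], [-0.0, 0.049, -0.999], [-1.0, 0.001, 0.0]]
wrist_force: [0.1, 0.2, -1.2]
width: 0.2
```

Emit:
arm_command --steps '[-1,-1,-2.5,0,0,0,0,0,-1,0,0,0,0,0,-0.5,0,0,0,0,0,0,0,0,0]'

```text
clock: 10.2
ee_pos: [472.6, 396.6, 26.1]
tool_rot: [[0.0, 0.999, 0.049], [-0.0, 0.049, -0.999], [-1.0, 0.0, 0.0]]
wrist_force: [-3.3, -2.7, 9.1]
width: 0.2
```

Emit:
arm_command --steps '[0,0,-0.2,0,0,0,0,0,0,0,0,0,0,0,0,0,0,0,0,0,0,0,0,0,0,0,0,0,0,0]'

```text
clock: 10.7
ee_pos: [472.6, 396.6, 26.1]
tool_rot: [[0.0, 0.999, 0.049], [-0.0, 0.049, -0.999], [-1.0, 0.0, 0.0]]
wrist_force: [-4.9, -1.8, 13.5]
width: 0.4
```

Emit:
arm_command --steps '[0,0,0,0,0,0,0,0,0,0,0,0,0,0,0,0,0,0]'

```text
clock: 11.0
ee_pos: [472.6, 396.6, 26.1]
tool_rot: [[0.0, 0.999, 0.049], [0.0, 0.049, -0.999], [-1.0, 0.0, -0.0]]
wrist_force: [-4.9, -2.6, 13.1]
width: 0.1
```

Emit:
arm_command --steps '[0,0,20,0,0,0,0,0,40,0,0,0,-32,-31,20,0,0,-4,-32,-31,20,0,0,-4,-32,-31,20,0,0,-4]'

```text
clock: 11.5
ee_pos: [375.4, 302.3, 145.9]
tool_rot: [[0.0, 0.987, -0.163], [-0.0, -0.163, -0.987], [-1.0, 0.0, 0.0]]
wrist_force: [0.3, 0.3, 1.8]
width: 0.1
```

Emit:
arm_command --steps '[-32,-31,20,0,0,-4,0,-45,10,0,0,-4,0,-45,0,0,0,-0.4,34,-8,-10,0,0,0,34,-8,-20,0,0,0]' --jaw 1

```text
clock: 12.0
ee_pos: [413.9, 166.8, 146.4]
tool_rot: [[0.003, 0.953, -0.302], [0.003, -0.302, -0.953], [-1.0, 0.001, -0.004]]
wrist_force: [0.3, 1.8, 2.2]
width: 72.6
```

Emit:
arm_command --steps '[30,-5,-20,0,0,0,0,0,-40,0,0,0,0,0,0,0,0,0]'

```text
clock: 12.3
ee_pos: [441.3, 160.2, 82.4]
tool_rot: [[-0.004, 0.953, -0.304], [-0.003, -0.304, -0.953], [-1.0, -0.003, 0.005]]
wrist_force: [-0.4, -0.3, 0.5]
width: 85.6
```

Emit:
arm_command --steps '[4,-3,-35,0,0,0,0,0,-25,0,0,0,0,0,-10,0,0,0,0,0,0,0,0,0,0,0,0,0,0,0]'

```text
clock: 12.8
ee_pos: [447.1, 158.9, 16.7]
tool_rot: [[0.001, 0.953, -0.302], [-0.0, -0.302, -0.953], [-1.0, 0.001, -0.0]]
wrist_force: [0.3, 0.4, 0.0]
width: 85.2
```

Emit:
arm_command --steps '[-1,-2,-10,0,0,0,0,0,-4.2,0,0,0,0,0,0,0,0,0]'

```text
clock: 13.1
ee_pos: [445.5, 156.5, 0.8]
tool_rot: [[-0.0, 0.953, -0.303], [-0.001, -0.303, -0.953], [-1.0, 0.0, 0.001]]
wrist_force: [0.2, 0.2, -0.5]
width: 85.2
```

Emit:
arm_command --steps '[0,0,0,0,0,0,0,0,0,0,0,0,0,0,0,0,0,0,0,0,0,0,0,0,0,0,0,0,0,0]' --jaw 0

```text
clock: 13.6
ee_pos: [445.8, 156.6, 1.6]
tool_rot: [[0.001, 0.953, -0.303], [-0.0, -0.303, -0.953], [-1.0, 0.001, -0.0]]
wrist_force: [-2.6, -1.6, 13.7]
width: 46.3
```

Emit:
arm_command --steps '[0,0,0,0,0,0,0,0,0,0,0,0,0,0,0,0,0,0,0,0,5,0,0,0,0,0,10,0,0,0]'

```text
clock: 14.1
ee_pos: [445.5, 156.4, 16.2]
tool_rot: [[-0.0, 0.953, -0.303], [-0.001, -0.303, -0.953], [-1.0, -0.0, 0.001]]
wrist_force: [-0.2, 0.1, -0.4]
width: 45.9
```

Emit:
arm_command --steps '[0,0,45,0,0,0,-34,0,30,0,0,4,-34,0,30,0,0,4,-34,5,30,0,0,4,0,45,20,0,0,4]'

```text
clock: 14.6
ee_pos: [340.5, 202.8, 172.2]
tool_rot: [[-0.003, 0.999, -0.032], [-0.001, -0.032, -0.999], [-1.0, -0.003, 0.001]]
wrist_force: [2.9, 1.2, -1.7]
width: 46.3
```

Emit:
arm_command --steps '[0,45,15,0,0,4,10,45,0,0,0,0.8,30,32,-5,0,0,0,30,28,-10,0,0,0,30,28,-10,0,0,0]'

```text
clock: 15.1
ee_pos: [445.1, 385.9, 160.9]
tool_rot: [[0.001, 0.998, 0.055], [-0.0, 0.055, -0.998], [-1.0, 0.001, 0.0]]
wrist_force: [-0.2, 0.2, -0.2]
width: 46.5
```

Emit:
arm_command --steps '[20,10,-40,0,0,0,0,0,-20,0,0,0,0,0,0,0,0,0]'

```text
clock: 15.4
ee_pos: [463.4, 393.2, 98.4]
tool_rot: [[-0.002, 0.999, 0.054], [-0.004, 0.054, -0.999], [-1.0, -0.002, 0.004]]
wrist_force: [-0.1, -0.5, 0.1]
width: 46.1
```

Emit:
arm_command --steps '[8,3,-25,0,0,0,0,0,-25,0,0,0,0,0,-15,0,0,0,0,0,0,0,0,0,0,0,0,0,0,0]'

```text
clock: 15.9
ee_pos: [472.7, 397.7, 37.0]
tool_rot: [[0.001, 0.999, 0.055], [0.0, 0.055, -0.999], [-1.0, 0.001, 0.0]]
wrist_force: [0.3, -0.3, -1.4]
width: 45.7
```

Emit:
arm_command --steps '[-0.3,-1.1,-6,0,0,0,0,0,-2,0,0,0,0,0,0,0,0,0,0,0,0,0,0,0]'

```text
clock: 16.3
ee_pos: [472.1, 396.5, 27.8]
tool_rot: [[0.001, 0.999, 0.054], [-0.0, 0.054, -0.999], [-1.0, 0.001, 0.0]]
wrist_force: [0.3, 0.6, -0.6]
width: 46.4
```

Emit:
arm_command --steps '[0,0,-0.8,0,0,0,0,0,0,0,0,0,0,0,0,0,0,0]'

```text
clock: 16.6
ee_pos: [472.2, 396.5, 27.6]
tool_rot: [[0.001, 0.999, 0.054], [0.0, 0.054, -0.999], [-1.0, 0.001, -0.0]]
wrist_force: [-4.7, -2.6, 13.6]
width: 46.0
```

Contact at the expected height. Release, rise, back off and check.

Emit:
arm_command --steps '[0,0,0.4,0,0,0,0,0,0,0,0,0,0,0,0,0,0,0,0,0,0,0,0,0,0,0,0,0,0,0]' --jaw 1

```text
clock: 17.1
ee_pos: [472.1, 396.4, 27.1]
tool_rot: [[0.001, 0.999, 0.054], [-0.001, 0.054, -0.999], [-1.0, 0.001, 0.001]]
wrist_force: [-0.2, -0.3, 0.7]
width: 85.8
```

Emit:
arm_command --steps '[0,0,15,0,0,0,0,0,30,0,0,0,-40,-25,10,0,0,0,-40,-25,5,0,0,0,-30,-20,0,0,0,0]'

```text
clock: 17.6
ee_pos: [360.3, 325.3, 88.6]
tool_rot: [[0.001, 0.999, 0.055], [0.001, 0.055, -0.999], [-1.0, 0.001, -0.001]]
wrist_force: [0.1, 0.4, 0.3]
width: 85.6
```

```bash
python3 e.py pics/e3.png
```

```text
[360.25180816 325.33408867  88.59366441] 85.63887315285486 3.126389431721699
```

View pics/e3.png

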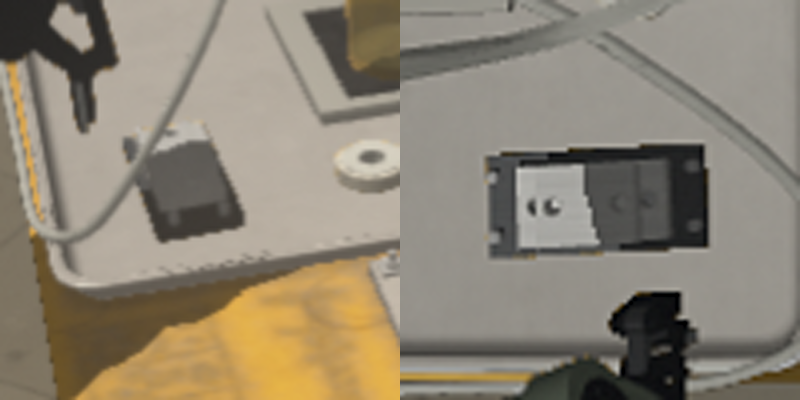

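```bash
python3 -c "
from h import *
g=lambda l:[[150+(u-400)/4-.4,240+v/4-.4] for u,v in l]
p=on_plane('top',g([(552,207),(620,203)]),38)[:,:2]; print(p,p.mean(0),p[0]-p[1])
im,d=viewer.capture('top'); c=im[272:308,165:230]
a=cv2.cvtColor(cv2.resize(c,(780,432),interpolation=cv2.INTER_CUBIC),cv2.COLOR_RGB2GRAY)
a=cv2.createCLAHE(6,(4,4)).apply(a); cv2.imwrite('pics/f.png',a)"
```

```text
[[470.37695261 417.52347178]
 [472.85436879 376.81774377]] [471.6156607  397.17060777] [-2.47741618 40.70572801]
```

View pics/f.png

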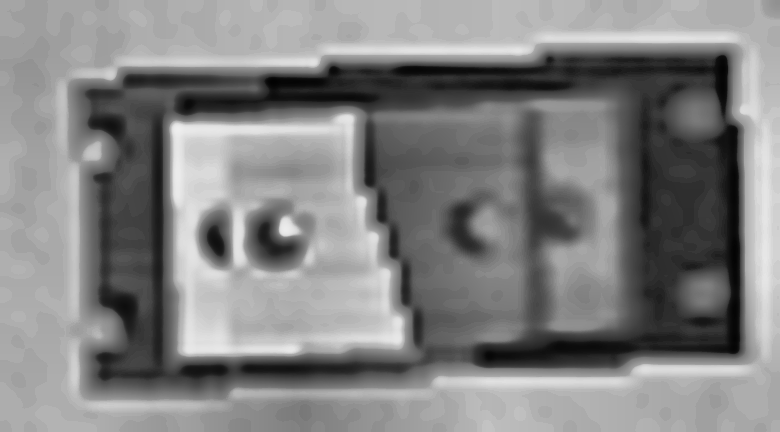

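The holes put the short spacer's centre at (471.6, 397.2) and about 93.5°, within about 1 mm of the base. In the crop its left edge is at x≈232 and its right edge at x≈525. Now the press.

Emit:
arm_command --steps '[37,24,0,0,0,0,37,24,-5,0,0,0,37,23,-10,0,0,0,0,0,-15,0,0,0,0,0,-10,0,0,0]' --jaw 0

```text
clock: 18.25
ee_pos: [473.9, 397.4, 46.3]
tool_rot: [[0.001, 0.999, 0.054], [-0.001, 0.054, -0.999], [-1.0, 0.001, 0.001]]
wrist_force: [-0.0, -0.3, 0.5]
width: 12.2
```

Emit:
arm_command --steps '[0,0,-5,0,0,0,0,0,0,0,0,0,0,0,0,0,0,0]'

```text
clock: 18.55
ee_pos: [472.9, 397.5, 42.8]
tool_rot: [[0.001, 0.999, 0.055], [-0.0, 0.055, -0.999], [-1.0, 0.001, 0.0]]
wrist_force: [0.1, -0.5, 0.3]
width: -0.1
```

Emit:
arm_command --steps '[-0.5,-0.7,-3,0,0,0,0,0,-1.2,0,0,0,0,0,-0.4,0,0,0,0,0,0,0,0,0]'

```text
clock: 18.95
ee_pos: [472.5, 396.8, 38.1]
tool_rot: [[0.001, 0.999, 0.055], [-0.0, 0.055, -0.999], [-1.0, 0.001, 0.0]]
wrist_force: [-2.9, -1.2, 8.4]
width: -0.1
```

Emit:
arm_command --steps '[0,0,-0.2,0,0,0,0,0,0,0,0,0,0,0,0,0,0,0,0,0,0,0,0,0,0,0,0,0,0,0]'

```text
clock: 19.45
ee_pos: [472.5, 396.8, 38.1]
tool_rot: [[0.0, 0.999, 0.055], [-0.0, 0.055, -0.999], [-1.0, 0.0, 0.0]]
wrist_force: [-4.2, -2.5, 12.1]
width: -0.1
```

Emit:
arm_command --steps '[0,0,0,0,0,0,0,0,0,0,0,0,0,0,0,0,0,0]'

```text
clock: 19.75
ee_pos: [472.5, 396.8, 38.1]
tool_rot: [[0.001, 0.999, 0.055], [0.0, 0.055, -0.999], [-1.0, 0.001, 0.0]]
wrist_force: [-3.1, -1.9, 11.6]
width: 0.2
```

Emit:
arm_command --steps '[0,0,15,0,0,0,0,0,40,0,0,0,-32,-31,20,0,0,0,-32,-31,20,0,0,0,-32,-31,20,0,0,0]'

```text
clock: 20.25
ee_pos: [375.4, 302.5, 153.6]
tool_rot: [[0.001, 0.999, 0.054], [0.0, 0.054, -0.999], [-1.0, 0.001, -0.0]]
wrist_force: [-0.1, 0.7, 1.7]
width: 0.2
```

Emit:
arm_command --steps '[0,0,20,0,0,0,0,0,0,0,0,0,0,0,0,0,0,0]'

```text
clock: 20.55
ee_pos: [376.8, 304.4, 173.2]
tool_rot: [[0.002, 0.998, 0.055], [0.001, 0.055, -0.998], [-1.0, 0.002, -0.001]]
wrist_force: [0.6, -0.2, 0.3]
width: -0.2
```

```bash
python3 e.py pics/e4.png
```

```text
[376.83018152 304.38189268 173.15617349] -0.2016964221174684 3.1513688158156623
```

View pics/e4.png

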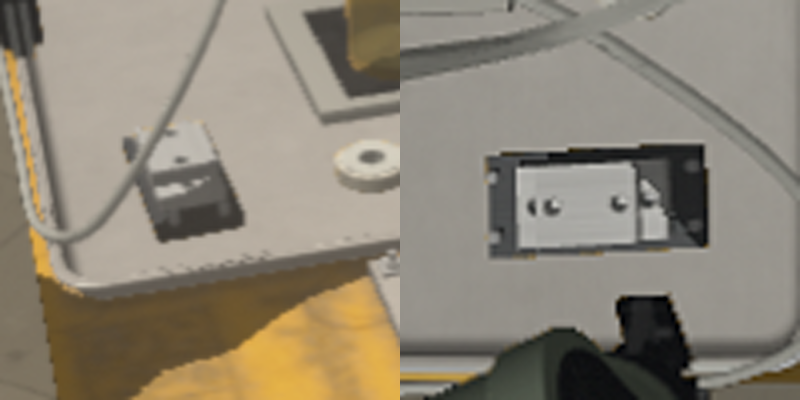

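```bash
python3 -c "
from station import hand_in
print(hand_in())"
```

```text
the job is handed in; nothing more can be done
None
```

The riser is built and the job is handed in at about 20.7 s. I laid the long spacer between the base's pins, let go and pressed it with closed fingers. Only then did I lay the short spacer on top, let go, press it the same way and move clear.

- **Long spacer:** before its press, the top camera put it within about 1.5 mm of the base centre and within about 1° of in line.
- **Short spacer:** before its press, its centre was also within about 1.5 mm of the base centre and about 0.3° from in line. After its press I checked it only by eye in the last picture, where it sits flat and in the same place.
- **Press force:** about 13 N on the long spacer and 12 N on the short one, each held about 0.8 s. The fingers stopped at z = 26.1 and 38.1 mm, where flat plates should be (26 and 38 mm).
- **Clearances:** nothing gave an unexpected force, with wrist readings at or below about 15 N. I kept the arm away from the handle and the hanging cable, and never went near the round spacer or the orange look-alike.

One disagreement: the side camera first placed the parts about 8–20 mm off from the top camera along y. I used the top camera, and the grasps and later checks bore that out.

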